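# Snap the retaining ring into the turntable spindle

## Robot

A 6-joint arm with a two-finger parallel gripper is mounted at the origin on the work surface; the furniture and walls round the work are solid. World frame = base frame: x ahead of the robot, y to its left, z up, the work surface at z = 0. Lengths are in mm, angles in rad, forces in N, time in s.
With the tool pointing down it reaches from about 275 to 725 mm from the base axis. Payload 15.9 kg.
Tool frame: the origin (TCP) lies on the centre line of the jaws, within the pads' length; the fingertips stand 11 mm ahead of it and the grasp point (between the pads) lies 8 mm behind it; z points along the fingers, y is the direction in which the jaws open and shut (so a half turn about z gives the same grasp; the last joint's range is limited). The gripper opens to 85 mm and grips with 20 to 120 N. Pads are 22 mm wide; open, the fingers measure 114 mm over their backs; the gripper's body (76 mm by 85 mm) begins 54 mm behind the grasp point. The pads swing forward as they close: fully open they stand 13 mm farther back than shut.
Start: joints at [1.113, 0.213, -0.034, 1.323, 0, 1.571], TCP at [220.98, 448.501, 242.306] pointing down, gripper open.
Joint ranges: [-2.98, 2.98], [-0.74, 1.72], [-1.14, 1.35], [-2.1, 2.04], [-1.57, 1.44], [-3.14, 3.14]. Speed limits (rad/s): [1.89, 1.89, 2.39, 2.57, 3.14, 3.14].

## Interface

Orientations are given as [roll, pitch, yaw] about the fixed x, y, z axes, in that order (R = Rz(yaw) Ry(pitch) Rx(roll)).
In Python, from plant import * gives the robot as it stands.
- The arm moves only by the tool arm_command, never from a script. Its argument "steps" is a list that holds one entry, the list of rows, each a list of 7 numbers: the shift along the tool's x, y, z normalised to -1 to 1, where 1 is 500 mm, then the turn, a rotation vector about the tool's x, y, z normalised to -1 to 1, where 1 is 360 degrees, then the closure, from -1 (fully open) to 1 (shut). A call has 1 to 10 rows; each row is the pose to reach, as a shift and turn from the pose commanded when the call began, along the tool's axes at that moment, turning the shorter way round; what a row does not reach only later rows make up. A row lasts 1/10 s, in which the tool goes at most 50 mm and 8.59 degrees, less where a joint would pass 70% of its speed; a pose out of reach is approached as far as the arm can. A call with a number of a shift or a turn outside -1 to 1 is refused whole. A call with a gripper value outside its range is refused whole. The fingers move at their own pace and stop on an object; "grip_force" is the grip in N (left out, the last holds). Time passes only in rows, so rows that repeat a pose let the fingers close. It gives the time, the measured TCP pose, the force and the opening at its end, in the units of the state.
- read_state(): the state, without advancing time (a new reading comes with each control period).
- grab_frame(name): name is "scene" or "top" or "wrist"; returns the picture (384x512x3 uint8, red, green, blue); there is no depth.
- get_calibration(name): a dict with "intrinsics" (3x3 intrinsics, pixels), "rvec" (rotation vector, rad) and "tvec" (3), from world to camera coordinates, as OpenCV has them. Camera axes: x right, y down, z forward; pixel columns grow to the right and rows downward; lengths in mm; the calibration is good to about 2 mm. The wrist camera is an equidistant fisheye: a pixel r from the principal point sees the ray r / f radians off the axis. A picture is of the moment at which its call begins: read the wrist's pose just before it. get_calibration takes no time and is no camera call; for the wrist camera it gives the pose at the moment of the call.
- hand_in(): hands the job in, once; it reports no verdict.
Trained networks look in the newest picture that a camera, given by its name, has taken for a name from the list of things; names that differ only in an ending like _2 or _b are one class to them, and where a whole thing is asked for, a point or a joint stands for the part that bears it (a point fixed in the world has none). Each returns a list of dicts, best first, with "conf" (0 to 1); they miss things now and then, are a little off and sometimes report something else, mostly with a low value. They report only what shows in the picture. A call takes as long as a camera call.
- boxes_of(camera, name): "rect" ([left, top, width, height] in pixels, round what is visible of it).
- outline_of(camera, name): "mask" (384x512 bool, what is visible of it) and "rect" ([left, top, width, height] in pixels, round what is visible of it).
The state is a dict: "time_s": time; "joints": joint angles; "joint_velocities": joint speeds; "tau": joint torques, N m; "position": TCP position; "orientation": TCP orientation; "wrist_force": force on the tool from outside, world axes, zero at the start; "torque": the same for the moment, N m; "finger_gap": finger opening in mm.
Only numpy, scipy, OpenCV 4.12 (cv2) and the standard library are available. Lean on these libraries where they do the work, as an engineer would, in place of code of your own. Each camera call takes 0.05 s, during which the arm holds its last target. There are 200 camera calls.

## Task

The spice turntable has lost its retainer: pinch the orange ears of the snap ring together to spread it, slip the spread ring down over the turntable's steel spindle, and when you feel it rest on the wooden plate let the ears go, so that it contracts into the groove at the foot of the spindle. Press only gently on the turntable, let go of the ring, and leave the other things where they stand.

Things in the scene. Friction and masses are not known exactly. Their poses are not given: they have to be found in the camera images.
- stand: spice turntable: round wooden plate, 170 mm across and 14 mm thick, on a height-adjustable dark steel foot fixed to the worktop; origin on its upright axis at worktop level. The plate's height is NOT known beforehand: its top lies 42 to 60 mm above the worktop and must be found by feel or sight. The plate floats on a spring washer: it gives 2 mm, from 2 to 12 N, then is hard.
- stand_axis (a point): axis of the turntable's steel spindle, at worktop level. The spindle rises from the plate's middle; heights above the plate's top: groove (22.8 mm core) 0 to 6.5 mm, full 28 mm diameter 6.5 to 20 mm, then a conical nose to 16 mm diameter at its end, 28 mm above the plate. Behind, a wall cabinet hangs: front 0.60 m ahead of the robot, underside 0.46 m up.
- clip_bore (a point): snap ring, flat on the worktop at first (65 g): steel, bore 24.4 mm, band 4.5 mm wide and 5 mm high, two upright orange ears in front. This point: centre of the closed bore, on the underside; z up. Two halves turn on a hinge pin 22 mm behind; arms (5 mm high at most) cross in front, so pinching the ears spreads the bore, and only then does it pass over the spindle.
- clip_hinge (a point): the ring's hinge pin (10 mm diameter, 7 mm high), on the underside. When fully spread, the bore's middle lies 25 mm from the pin, on the line to the middle between the ears, and the spindle passes with 2.5 mm to spare all round.
- clip_ear_a (a point): one orange ear, an upright tab 16 mm long, 6 mm thick, reaching 42 mm above the ring's underside; this point is in it, 28 mm above the underside. Relaxed the ears are 45 mm apart (56 mm over all); fully pinched, against a stop, 10 mm apart (16 mm over all), parallel, 56 mm from the hinge pin.
- clip_ear_b (a point): the other orange ear, of the same shape; this point likewise
- clip_open (a joint): how far the ring is spread (rad): 0 closed, 0.64 fully spread (stop). A spring closes it: the pinch takes about 3 N relaxed to 8 N fully spread.
- spice_0: glass spice jar with a red cap, 45 mm diameter, 106 mm high, bystander; origin under its middle
- spice_1: second such spice jar, bystander
- spice_2: third such spice jar, bystander
- soup_tin: red tin, 57 mm diameter, 72 mm high, bystander; origin under its middle
- mug: white mug, 83 mm across, 86 mm high, bystander; origin under its middle

How it is judged (in metres and radians):
On the way, in this order (a step that is already met when the one before it is completed fails the run):
1. the ring, spread by its ears, is lifted clear of the worktop (value of joint clip_open above 0.45 rad and height (world z) of clip_hinge above 0.066 m), for 0.2 s.
2. the spread ring is round the spindle, down by the plate (value of joint clip_open above 0.4 rad and horizontal distance between clip_hinge and stand_axis below 0.032 m and height (world z) of clip_hinge below 0.063 m), for 0.1 s.
At the end, for the whole second after the job is handed in: The ring is contracted (spread below 0.12 rad), centred on the spindle within 3 mm, lying flat (within 0.1 rad) at the foot of the spindle (its underside 39 to 63 mm above the worktop), that is in the groove, at rest and let go (value of joint clip_open below 0.12 rad and horizontal distance between clip_bore and stand_axis below 0.003 m and height (world z) of clip_bore between 0.039 and 0.063 m and angle between clip_bore's own z axis and vertical below 0.1 rad and velocity of joint clip_open below 0.1 rad/s); the robot touches nothing.
It fails at once if the ring is pressed on the turntable with more than 25 N (contact force between clip and stand above 25 N).
It fails at once if a bystander is displaced by more than 30 mm (distance of any of spice_0, spice_1, spice_2, soup_tin, mug from where it was at the start of the episode above 0.03 m).
It also fails if it takes over 48 s, if anything falls off the work surface, if the arm or the gripper's body presses on something with over 40 N, if the wrist force passes 120 N, or if a joint passes its speed limit or range.

## Working session

There is one attempt and no reset: what is moved stays moved. The work goes in short steps, Python scripts to look and compute and a tool call to move; the robot and the scene stay as the last step left them, time stands still between calls to the robot, and variables do not carry over. Pictures are saved under pics/ and viewed, about 8 in all and at most 12, crops included, and the job is handed in when it is done.

Besides the shell and the picture viewer there is one more tool, called after "Emit:" in YAML: its name, and indented under it one key for each argument. arm_command: Moves the arm, as the interface text tells. Scaled input: -1 to 1 covers 500 mm each way for a shift and 360 degrees each way for a turn. Its arguments: {"type":"object","properties":{"steps":{"type":"array"},"grip_force":{"type":"number"}},"required":["steps"]}

```bash
mkdir -p pics; ls; cat > h.py <<'E'
from plant import *
import numpy as np, cv2
from scipy.spatial.transform import Rotation as R
def save(img,n): cv2.imwrite('pics/'+n,cv2.cvtColor(img,cv2.COLOR_RGB2BGR))
def ray(cam,uv,cal=None):
    c=cal or get_calibration(cam); K=np.array(c["intrinsics"]); Rm=cv2.Rodrigues(np.array(c["rvec"],float))[0]; t=np.array(c["tvec"],float).ravel()
    x=(uv[0]-K[0,2])/K[0,0]; y=(uv[1]-K[1,2])/K[1,1]
    if cam=="wrist":
        r=np.hypot(x,y); d=np.array([np.sin(r)*x/r,np.sin(r)*y/r,np.cos(r)]) if r>1e-9 else np.array([0,0,1.])
    else: d=np.array([x,y,1.])
    return -Rm.T@t, Rm.T@d/np.linalg.norm(d)
def atz(cam,uv,z,cal=None):
    o,d=ray(cam,uv,cal); return o+d*(z-o[2])/d[2]
def proj(cam,P,cal=None):
    c=cal or get_calibration(cam); K=np.array(c["intrinsics"]); Rm=cv2.Rodrigues(np.array(c["rvec"],float))[0]; t=np.array(c["tvec"],float).ravel()
    p=Rm@np.array(P,float)+t
    if cam=="wrist":
        n=np.hypot(p[0],p[1]); th=np.arctan2(n,p[2]); q=p[:2]/n*th
    else: q=p[:2]/p[2]
    return q[0]*K[0,0]+K[0,2], q[1]*K[1,1]+K[1,2]
def tri(rays):
    A=np.zeros((3,3));b=np.zeros(3)
    for o,d in rays:
        M=np.eye(3)-np.outer(d,d);A+=M;b+=M@o
    return np.linalg.solve(A,b)
E
python3 - <<'E'
from h import *
s=read_state();print(s)
for c in("scene","top"):
    f=grab_frame(c); save(f,c+'0.png')
    cal=get_calibration(c);o,d=ray(c,(256,192));print(c,o,d,cal["intrinsics"])
    for n in("stand","clip_bore","clip_hinge","clip_ear_a","spice_0","soup_tin","mug"):
        print(n,[(np.round(b["rect"]).tolist(),round(b["conf"],2)) for b in boxes_of(c,n)][:4])
E
```

```text
pics
{'time_s': 0.0, 'joints': array([ 1.11302816e+00,  2.13407840e-01, -3.50232677e-02,  1.32350295e+00,
        1.09995237e-05,  1.57082161e+00]), 'joint_velocities': array([ 0.0002427 ,  0.00023628, -0.00080792,  0.00103547,  0.00017572,
        0.00160779]), 'tau': array([-5.18091547e-03, -6.86165500e+01,  4.87115300e+01,  1.78057922e-02,
       -5.69083804e-04, -2.65661072e-06]), 'position': array([220.83200526, 448.24076316, 241.80454867]), 'orientation': array([-3.14045492e+00, -1.09707490e-05,  2.68379919e+00]), 'wrist_force': array([-0.02220284, -0.61695292, -0.07947835]), 'torque': array([ 0.05146032, -0.03436147, -0.01877874]), 'finger_gap': 85.60867644755267}
scene [-122.81504462 -382.42294246 1101.4014228 ] [ 0.41566805  0.36005878 -0.8352112 ] [[402.47310305   0.         259.08061978]
 [  0.         402.47310305 198.81703725]
 [  0.           0.           1.        ]]
stand [([240.0, 139.0, 50.0, 45.0], 0.79)]
clip_bore [([335.0, 225.0, 21.0, 21.0], 0.7), ([377.0, 248.0, 25.0, 31.0], 0.54)]
clip_hinge [([333.0, 227.0, 25.0, 20.0], 0.47)]
clip_ear_a [([333.0, 224.0, 25.0
[... 192 characters left out ...]
, 24.0, 25.0], 0.66)]
mug [([162.0, 119.0, 32.0, 31.0], 0.85)]
top [ 173.54687152   37.17425483 1186.78143181] [ 0.16643646 -0.01524463 -0.98593433] [[356.92950195   0.         250.94063288]
 [  0.         356.92950195 185.71517673]
 [  0.           0.           1.        ]]
stand [([197.0, 123.0, 50.0, 52.0], 0.73)]
clip_bore []
clip_hinge [([111.0, 164.0, 35.0, 30.0], 0.74), ([362.0, 172.0, 22.0, 19.0], 0.39)]
clip_ear_a [([323.0, 154.0, -0.0, 18.0], 0.47), ([322.0, 154.0, 5.0, 7.0], 0.38)]
spice_0 [([359.0, 134.0, 25.0, 21.0], 0.78), ([359.0, 173.0, 25.0, 20.0], 0.64), ([364.0, 154.0, 20.0, 18.0], 0.61)]
soup_tin [([362.0, 219.0, 23.0, 22.0], 0.7)]
mug [([113.0, 163.0, 32.0, 30.0], 0.58)]
```

```bash
python3 - <<'E'
from h import *
a=cv2.imread('pics/scene0.png');b=cv2.imread('pics/top0.png')
A=cv2.resize(a[100:340,130:430],(750,600),interpolation=cv2.INTER_CUBIC)
cv2.imwrite('pics/sc_crop.png',A)
cv2.imwrite('pics/top_crop.png',cv2.resize(b[80:270,90:410],None,fx=2.5,fy=2.5,interpolation=cv2.INTER_CUBIC)[:600,:800])
E
```

```text
(no output)
```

View pics/sc_crop.png

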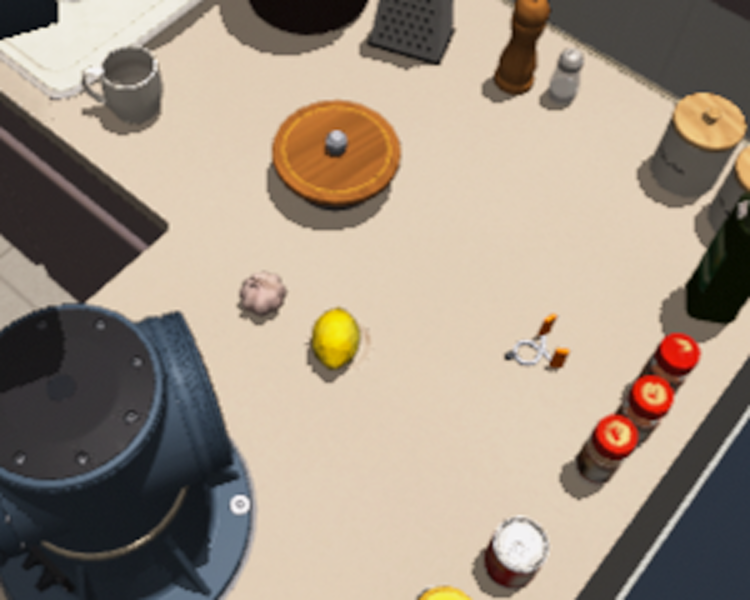

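View pics/top_crop.png

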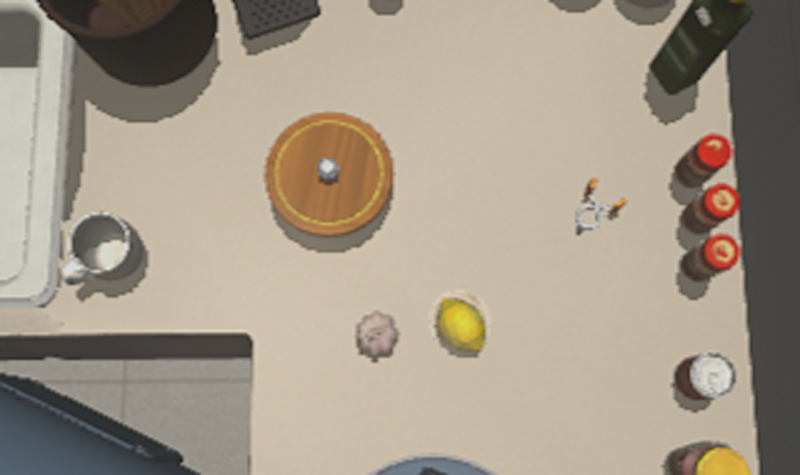

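The scene picture shows the ring at full-frame about (341,241), with its ears at (349,229) and (354,242). In the top picture the ring is at about (326,166), ears at (327,154) and (337,162), hinge at (322,172). The spindle shows at top (221,147) and scene (264,157). Next I'll turn these into positions.

```bash
python3 - <<'E'
from h import *
a=cv2.imread('pics/scene0.png');b=cv2.imread('pics/top0.png')
def org(im,x0,y0,x1,y1):
    hsv=cv2.cvtColor(im[y0:y1,x0:x1],cv2.COLOR_BGR2HSV)
    m=cv2.inRange(hsv,(5,150,100),(22,255,255)); n,l,st,c=cv2.connectedComponentsWithStats(m)
    return [(st[i,4],(c[i]+[x0,y0]).round(2)) for i in range(1,n)]
ea=org(a,320,215,364,255);eb=org(b,310,140,346,180);print(ea,eb)
for n,u in(("a",(349,229)),("b",(354,242))): print('scene ear z30',atz("scene",u,30).round(1))
for u in((327,154),(337,162)): print('top ear z30',atz("top",u,30).round(1))
print('ring scene',atz("scene",(341,241),4).round(1),'top',atz("top",(326,166),4).round(1))
print('hinge scene',atz("scene",(335,242),5).round(1),'top',atz("top",(321.6,172),5).round(1))
for z in(70,80,90): print('spindle tip',z,atz("scene",(264.5,155.5),z).round(1),atz("top",(221.2,146.5),z).round(1))
# objects
for n,u,z in(("spice",(374.8,141.5),106),("spice",(378,161),106),("spice",(378,181),106),("tin",(374.5,230),72),("mug",(131,178),86)): print(n,atz("top",u,z).round(0))
# plate ellipse centres by colour
for c,im,w in(("scene",a,(230,130,300,190)),("top",b,(190,115,255,180))):
    x0,y0,x1,y1=w;m=cv2.inRange(cv2.cvtColor(im[y0:y1,x0:x1],cv2.COLOR_BGR2HSV),(5,130,60),(25,255,255))
    cs,_=cv2.findContours(m,cv2.RETR_EXTERNAL,cv2.CHAIN_APPROX_NONE);k=max(cs,key=cv2.contourArea);e=cv2.fitEllipse(cv2.convexHull(k));cen=np.array(e[0])+[x0,y0]
    print(c,cen,e[1],[atz(c,cen,z).round(1).tolist() for z in(42,50,60)])
E
```

```text
[(np.int32(11), array([349.36, 227.45])), (np.int32(1), array([349., 232.])), (np.int32(1), array([347., 233.])), (np.int32(12), array([353.92, 240.25])), (np.int32(2), array([355. , 243.5])), (np.int32(1), array([350., 246.])), (np.int32(1), array([354., 246.]))] [(np.int32(6), array([326.5, 153.5])), (np.int32(6), array([337.67, 161.17]))]
scene ear z30 [ 496.5 -218.9   30. ]
scene ear z30 [ 470.1 -254.7   30. ]
top ear z30 [ 496.  -220.1   30. ]
top ear z30 [ 468.1 -252.2   30. ]
ring scene [ 461.1 -220.1    4. ] top [ 461.  -220.5    4. ]
hinge scene [ 445.7 -208.5    5. ] top [ 440.  -204.4    5. ]
spindle tip 70 [515.7 135.6  70. ] [512.9 131.4  70. ]
spindle tip 80 [509.5 130.6  80. ] [509.9 130.5  80. ]
spindle tip 90 [503.3 125.6  90. ] [506.9 129.7  90. ]
spice [ 514. -356.  106.]
spice [ 451. -361.  106.]
spice [ 387. -357.  106.]
tin [ 239. -347.   72.]
mug [407. 413.  86.]
scene [264.02075958 160.78488159] (41.354854583740234, 50.946556091308594) [[515.1, 136.3, 42.0], [510.3, 132.4, 50.0], [504.2, 127.5, 60.0]]
top [221.38825226 149.20788574] (48.197086334228516, 49.9588623046875) [[512.1, 133.0, 42.0], [509.7, 132.4, 50.0], [506.8, 131.5, 60.0]]
```

```bash
cat > mv.py <<'E'
import sys
from h import *
# usage: mv.py cx cy cz cyaw  tx ty tz tyaw  (mm,deg) -> normalised shift/turn
v=list(map(float,sys.argv[1:9]))
f=lambda y:R.from_euler('xyz',[np.pi,0,np.radians(y)])
A,B=f(v[3]),f(v[7])
print(np.round(A.inv().apply(np.array(v[4:7])-v[:3])/500,4).tolist(),np.round((A.inv()*B).as_rotvec()/2/np.pi,4).tolist())
E
python3 mv.py 221 448.5 242.3 153.77 430 100 240 140; python3 mv.py 430 100 240 140 478 -233 130 140
```

```text
[-0.683, -0.4405, 0.0046] [0.0, -0.0, 0.0383]
[-0.5016, -0.4485, 0.22] [0.0, 0.0, 0.0]
```

Emit:
arm_command:
  steps:
    - [[-0.683,-0.4405,0.0046,0,0,0.0383,-1],[-0.683,-0.4405,0.0046,0,0,0.0383,-1],[-0.683,-0.4405,0.0046,0,0,0.0383,-1],[-0.683,-0.4405,0.0046,0,0,0.0383,-1],[-0.683,-0.4405,0.0046,0,0,0.0383,-1],[-0.683,-0.4405,0.0046,0,0,0.0383,-1],[-0.683,-0.4405,0.0046,0,0,0.0383,-1],[-0.683,-0.4405,0.0046,0,0,0.0383,-1],[-0.683,-0.4405,0.0046,0,0,0.0383,-1],[-0.683,-0.4405,0.0046,0,0,0.0383,-1]]
  grip_force: 40

```text
time_s: 1.8
position: [430.4, 98.8, 239.9]
orientation: [-3.141, -0.0, 2.44]
wrist_force: [-0.2, 0.3, -0.2]
finger_gap: 85.4
```

```bash
python3 - <<'E'
from h import *
s=read_state();cal=get_calibration("wrist");f=grab_frame("wrist");print(s["position"],s["joints"],s["joint_velocities"].round(3))
save(f,'w1.png');import pickle;pickle.dump(cal,open('w1.pkl','wb'))
o,d=ray("wrist",(cal["intrinsics"][0][2]+.01,cal["intrinsics"][1][2]),cal);print(o,d,cal["intrinsics"])
print('pred spindle tip',proj("wrist",(510,131,78),cal))
for n in("stand",): print([(np.round(b["rect"]).tolist(),b["conf"]) for b in boxes_of("wrist",n)])
E
```

```text
[430.40493903  98.78930285 239.8761085 ] [ 2.25578806e-01  9.37350977e-02 -1.81965210e-01  1.29537845e+00
  5.76208803e-05  9.27206702e-01] [ 0.06  -0.01  -0.011  0.003  0.006  0.029]
[377.22550315 144.20515225 372.55330095] [ 0.21045785 -0.1777177  -0.96131364] [[297.31863964   0.         253.6616494 ]
 [  0.         297.31863964 190.17747623]
 [  0.           0.           1.        ]]
pred spindle tip (np.float64(323.9029020999981), np.float64(212.92600237146493))
[([246.0, 132.0, 143.0, 137.0], 0.74)]
```

View pics/w1.png

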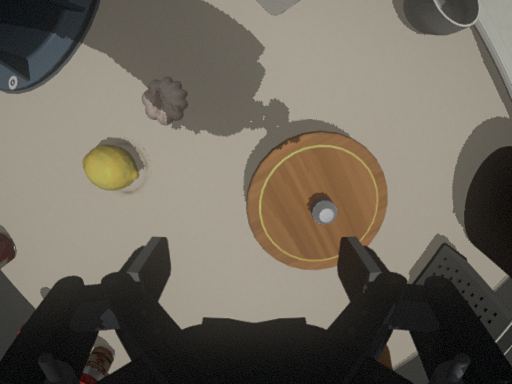

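Emit:
arm_command:
  steps:
    - [[-0.5016,-0.4485,0.22,0,0,0,-1],[-0.5016,-0.4485,0.22,0,0,0,-1],[-0.5016,-0.4485,0.22,0,0,0,-1],[-0.5016,-0.4485,0.22,0,0,0,-1],[-0.5016,-0.4485,0.22,0,0,0,-1],[-0.5016,-0.4485,0.22,0,0,0,-1],[-0.5016,-0.4485,0.22,0,0,0,-1],[-0.5016,-0.4485,0.22,0,0,0,-1],[-0.5016,-0.4485,0.22,0,0,0,-1],[-0.5016,-0.4485,0.22,0,0,0,-1]]

```text
time_s: 2.9
position: [478.2, -231.3, 130.3]
orientation: [3.141, -0.0, 2.445]
wrist_force: [-0.4, 0.4, 0.7]
finger_gap: 85.6
```

The wrist view shows the plate's yellow circle and the spindle tip at about (326,214), against a predicted (324,213), so the two agree. Next I'll look at the ring from close by.

```bash
python3 - <<'E'
from h import *
s=read_state();cal=get_calibration("wrist");f=grab_frame("wrist");print(s["position"],s["orientation"])
save(f,'w2.png');import pickle;pickle.dump(cal,open('w2.pkl','wb'))
for n in("clip_bore","clip_hinge","clip_ear_a"): print(n,[(np.round(b["rect"]).tolist(),round(b["conf"],2)) for b in boxes_of("wrist",n)])
for P in((461,-220,2),(444,-206,5),(496,-220,42),(470,-254,42)): print(P,np.round(proj("wrist",P,cal),1))
cv2.imwrite('pics/w2c.png',cv2.resize(cv2.imread('pics/w2.png')[120:370,120:420],None,fx=2.4,fy=2.4))
E
```

```text
[ 478.22552545 -231.26119437  130.34405517] [ 3.14125270e+00 -7.09381469e-05  2.44513079e+00]
clip_bore [([216.0, 127.0, 68.0, 89.0], 0.98)]
clip_hinge [([220.0, 131.0, 67.0, 88.0], 0.82)]
clip_ear_a [([219.0, 132.0, 65.0, 87.0], 0.83), ([235.0, 144.0, 54.0, 72.0], 0.69)]
(461, -220, 2) [250.5 162.9]
(444, -206, 5) [250.2 138.7]
(496, -220, 42) [278.6 206. ]
(470, -254, 42) [224.5 208.3]
```

View pics/w2c.png

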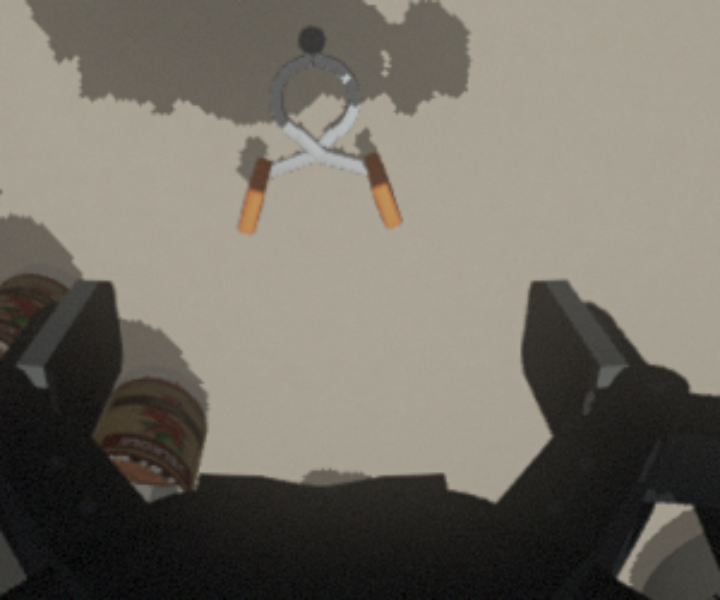

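The close view shows the hinge pin at about (250,137), the bore centre at (251,159), and the ear tops at (281,205) and (225,208).

```bash
python3 - <<'E'
from h import *
import pickle
cal=pickle.load(open('w2.pkl','rb'))
im=cv2.imread('pics/w2.png');hsv=cv2.cvtColor(im,cv2.COLOR_BGR2HSV)
m=cv2.inRange(hsv,(5,120,170),(25,255,255));m[:170]=0;m[230:]=0;m[:,:200]=0;m[:,310:]=0
n,l,st,c=cv2.connectedComponentsWithStats(m)
E=[]
for i in range(1,n):
    if st[i,4]>30: P=atz("wrist",c[i],42,cal);print(st[i],c[i].round(1),P.round(1));E.append(P)
d=cv2.inRange(hsv,(0,0,0),(180,255,55));d[150:]=0;d[:125]=0;d[:,:235]=0;d[:,265:]=0
mm=cv2.moments(d);hc=(mm['m10']/mm['m00'],mm['m01']/mm['m00']);H=atz("wrist",hc,7,cal);print('hinge',hc,H.round(1))
Bc=atz("wrist",(251.3,158.8),5,cal);print('bore',Bc.round(1))
M=(E[0]+E[1])/2;print('mid',M.round(1),'sep',np.linalg.norm(E[0]-E[1]),'ax from ears',np.degrees(np.arctan2(*(E[0]-E[1])[1::-1])),'hinge->mid',np.linalg.norm((M-H)[:2]),np.degrees(np.arctan2(*(M-H)[1::-1])),'h-bore',np.linalg.norm((Bc-H)[:2]))
# spindle from w1
c1=pickle.load(open('w1.pkl','rb'));im=cv2.imread('pics/w1.png');hsv=cv2.cvtColor(im,cv2.COLOR_BGR2HSV)
m=cv2.inRange(hsv,(20,130,120),(35,255,255));m[:,:240]=0;m[:125]=0;m[275:]=0;m[:,395:]=0
pts=np.argwhere(m)[:,::-1].astype(np.float32)
for z in(42,46,50,54,58):
    W=np.array([atz("wrist",p,z,c1) for p in pts])
    cx=np.linalg.lstsq(np.c_[2*W[:,:2],np.ones(len(W))],(W[:,:2]**2).sum(1),rcond=None)[0]
    print(z,'circle centre',cx[:2].round(1),'r',np.sqrt(cx[2]+cx[0]**2+cx[1]**2).round(1),'tip(z+28)',atz("wrist",(326,214),z+28,c1).round(1))
E
```

```text
[275 197  12  18 114] [280.8 205.5] [ 496.8 -218.5   42. ]
[220 200   9  17 103] [224.1 208.1] [ 469.8 -254.1   42. ]
hinge (248.375, 136.5) [ 441.4 -205.8    7. ]
bore [ 458.2 -216.7    5. ]
mid [ 483.3 -236.3   42. ] sep 44.747712547759406 ax from ears 52.86670137202884 hinge->mid 51.81912184683595 -36.03743619362622 h-bore 20.080939246220765
42 circle centre [516.7 132. ] r 73.7 tip(z+28) [516.2 131.7  70. ]
46 circle centre [515.1 132.2] r 72.8 tip(z+28) [514.4 131.9  74. ]
50 circle centre [513.4 132.3] r 71.9 tip(z+28) [512.6 132.1  78. ]
54 circle centre [511.7 132.4] r 71.0 tip(z+28) [510.7 132.2  82. ]
58 circle centre [510.  132.6] r 70.1 tip(z+28) [508.9 132.4  86. ]
```

```bash
python3 mv.py 478 -233 130 140 484.5 -237.5 60 143.4;python3 mv.py 478 -233 130 140 484.5 -237.5 26 143.4
```

```text
[-0.0157, 0.0015, 0.14] [0.0, 0.0, -0.0094]
[-0.0157, 0.0015, 0.208] [0.0, 0.0, -0.0094]
```

Emit:
arm_command:
  steps:
    - [[-0.0157,0.0015,0.07,0,0,-0.0094,-1],[-0.0157,0.0015,0.14,0,0,-0.0094,-1],[-0.0157,0.0015,0.16,0,0,-0.0094,-1],[-0.0157,0.0015,0.18,0,0,-0.0094,-1],[-0.0157,0.0015,0.2,0,0,-0.0094,-1],[-0.0157,0.0015,0.208,0,0,-0.0094,-1],[-0.0157,0.0015,0.208,0,0,-0.0094,-1],[-0.0157,0.0015,0.208,0,0,-0.0094,-1],[-0.0157,0.0015,0.208,0,0,-0.0094,-1]]

```text
time_s: 4.0
position: [484.8, -237.7, 26.7]
orientation: [3.141, 0.001, 2.502]
wrist_force: [-0.3, 0.3, -0.2]
finger_gap: 85.5
```

Emit:
arm_command:
  steps:
    - [[0,0,0,0,0,0,-0.5],[0,0,0,0,0,0,-0.2],[0,0,0,0,0,0,0],[0,0,0,0,0,0,0.2],[0,0,0,0,0,0,0.4],[0,0,0,0,0,0,0.6],[0,0,0,0,0,0,0.8],[0,0,0,0,0,0,1],[0,0,0,0,0,0,1],[0,0,0,0,0,0,1]]
  grip_force: 40

```text
time_s: 5.0
position: [485.8, -238.1, 27.3]
orientation: [3.141, 0.003, 2.502]
wrist_force: [1.9, 0.6, 12.4]
finger_gap: 13.9
```

```bash
python3 - <<'E'
from h import *
s=read_state();cal=get_calibration("wrist");f=grab_frame("wrist");print(s["position"],s["orientation"],s["wrist_force"],s["finger_gap"])
save(f,'w3.png');import pickle;pickle.dump(cal,open('w3.pkl','wb'))
cv2.imwrite('pics/w3c.png',cv2.resize(cv2.imread('pics/w3.png')[120:370,120:420],None,fx=2.4,fy=2.4))
E
```

```text
[ 485.8482453  -238.07012565   27.29655527] [3.14065834 0.00323802 2.5022759 ] [ 1.907879    0.57681826 12.4288747 ] 13.853203790343134
```

View pics/w3c.png

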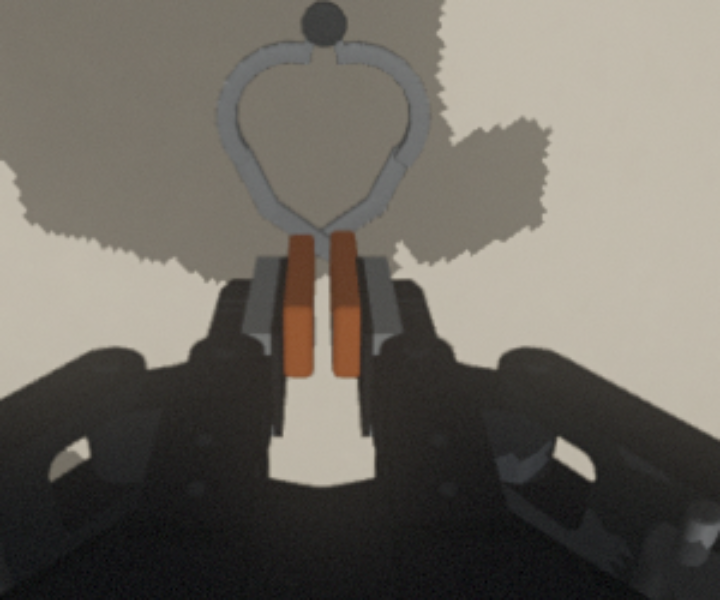

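The ring is fully spread, symmetric and parallel between the pads, with the hinge at about (255,129). I'll lift it now.

Emit:
arm_command:
  steps:
    - [[0,0,-0.005,0,0,0,1],[0,0,-0.015,0,0,0,1],[0,0,-0.04,0,0,0,1],[0,0,-0.08,0,0,0,1],[0,0,-0.12,0,0,0,1],[0,0,-0.16,0,0,0,1],[0,0,-0.2,0,0,0,1],[0,0,-0.208,0,0,0,1],[0,0,-0.208,0,0,0,1],[0,0,-0.208,0,0,0,1]]

```text
time_s: 6.05
position: [483.9, -237.3, 129.3]
orientation: [-3.141, -0.001, 2.502]
wrist_force: [-0.0, 0.3, -1.0]
finger_gap: 14.2
```

```bash
python3 - <<'E'
from h import *
s=read_state();cal=get_calibration("wrist");f=grab_frame("wrist");print(s["position"],s["orientation"],s["wrist_force"],s["finger_gap"])
save(f,'w4.png');import pickle;pickle.dump(cal,open('w4.pkl','wb'))
cv2.imwrite('pics/w4c.png',cv2.resize(cv2.imread('pics/w4.png')[120:370,120:420],None,fx=2.4,fy=2.4))
for n in('w3','w4'):
    c=pickle.load(open(n+'.pkl','rb'));g=cv2.cvtColor(cv2.imread(f'pics/{n}.png'),cv2.COLOR_BGR2GRAY)
    q=cv2.HoughCircles(cv2.resize(g[110:160,225:285],None,fx=4,fy=4),cv2.HOUGH_GRADIENT,1,400,param1=80,param2=12,minRadius=24,maxRadius=52)
    print(n,None if q is None else [(225+x/4,110+y/4,r/4) for x,y,r in q[0]])
E
```

```text
[ 483.92932564 -237.2875159   129.32834473] [-3.14141125e+00 -9.81262017e-04  2.50219405e+00] [-0.03161837  0.27065906 -0.96250827] 14.190346556626087
w3 [(np.float32(255.125), np.float32(129.875), np.float32(9.45))]
w4 [(np.float32(254.875), np.float32(130.125), np.float32(9.475))]
```

View pics/w4c.png

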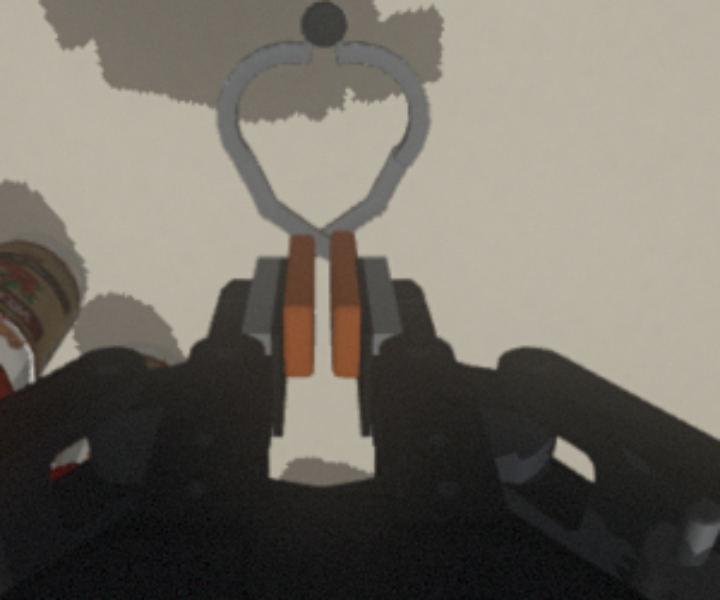

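The ring is held unchanged and level, with the hinge at (255,130) both before and after the lift. I'll compute the offset from hinge to TCP, then the goal pose.

```bash
python3 - <<'E'
from h import *
import pickle
for n,tcp,yaw in(('w3',(485.85,-238.07,27.3),2.5023),('w4',(483.93,-237.29,129.33),2.5022)):
    c=pickle.load(open(n+'.pkl','rb'));H=atz("wrist",(255,130),tcp[2]-27.3+7,c);d=R.from_euler('xyz',[np.pi,0,yaw]).inv().apply(H-tcp);print(n,H.round(1),'tool frame',d.round(1))
c=pickle.load(open('w4.pkl','rb'))
for s in(1,-1):print(atz("wrist",(120+ (300 if s>0 else 347)/2.4,120+370/2.4),129.3-27.3+42,c))
E
python3 mv.py 484.5 -237.5 130 143.4 500 0 140 180; python3 mv.py 484.5 -237.5 130 143.4 543 132 140 180
```

```text
w3 [ 439.9 -202.5    7. ] tool frame [58.1  1.1 20.3]
w4 [ 437.9 -201.7  109. ] tool frame [58.2  1.1 20.3]
[ 485.22971176 -242.85661065  144.        ]
[ 490.65162646 -235.59221429  144.        ]
[0.2583, 0.3998, -0.02] [0.0, 0.0, -0.1017]
[0.3467, 0.663, -0.02] [0.0, 0.0, -0.1017]
```

```bash
python3 mv.py 484.5 -237.5 130 143.4 510 98.5 135 90
```

```text
[0.3597, 0.5699, -0.01] [-0.0, -0.0, 0.1483]
```

Emit:
arm_command:
  steps:
    - [[0.02,0.03,-0.01,0,0,0.01,1],[0.07,0.11,-0.01,0,0,0.03,1],[0.125,0.2,-0.01,0,0,0.052,1],[0.18,0.285,-0.01,0,0,0.074,1],[0.235,0.37,-0.01,0,0,0.096,1],[0.285,0.45,-0.01,0,0,0.118,1],[0.325,0.515,-0.01,0,0,0.136,1],[0.35,0.555,-0.01,0,0,0.146,1],[0.3597,0.5699,-0.01,0,0,0.1483,1],[0.3597,0.5699,-0.01,0,0,0.1483,1]]

```text
time_s: 7.1
position: [509.5, 99.8, 134.1]
orientation: [-3.14, 0.0, 1.573]
wrist_force: [-0.3, -0.5, -0.7]
finger_gap: 14.4
```

Emit:
arm_command:
  steps:
    - [[0,0,0,0,0,0,1],[0,0,0,0,0,0,1],[0,0,0,0,0,0,1]]

```text
time_s: 7.4
position: [510.0, 97.5, 134.9]
orientation: [-3.141, 0.0, 1.569]
wrist_force: [-0.5, 0.5, -1.3]
finger_gap: 14.1
```

```bash
python3 - <<'E'
from h import *
s=read_state();cal=get_calibration("wrist");f=grab_frame("wrist");print(s["position"],s["orientation"],s["wrist_force"],s["finger_gap"])
save(f,'w5.png');import pickle;pickle.dump((cal,s),open('w5.pkl','wb'))
cv2.imwrite('pics/w5c.png',cv2.resize(cv2.imread('pics/w5.png')[110:250,170:340],None,fx=4,fy=4,interpolation=cv2.INTER_CUBIC))
for z in(76,79,82):print('pred tip',proj("wrist",(510.2,131.6,z),cal))
E
```

```text
[509.97289472  97.54539771 134.88428435] [-3.14131664e+00  1.31053051e-04  1.56936987e+00] [-0.47620674  0.53246488 -1.28077339] 14.058615276206947
pred tip (np.float64(253.5447372038747), np.float64(162.71968875353645))
pred tip (np.float64(253.54175911019536), np.float64(163.58263691381057))
pred tip (np.float64(253.53868944333826), np.float64(164.47248070017952))
```

View pics/w5c.png

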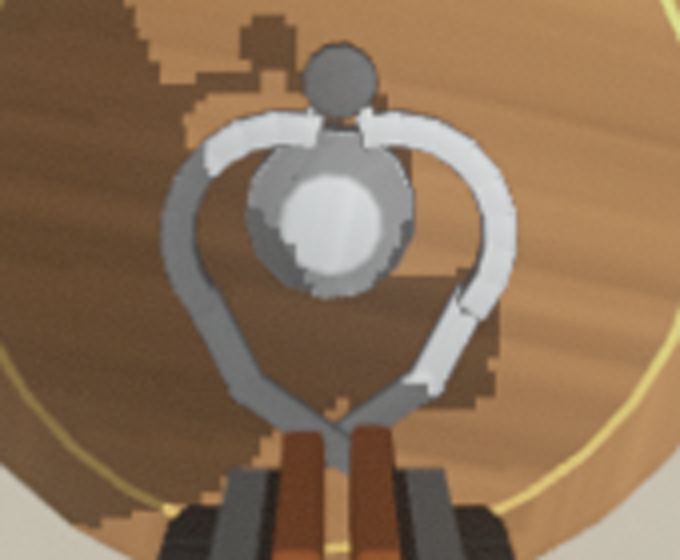

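The view looks down through the spread ring at the spindle: hinge at (255,130), tip face centre at about (253,166).

```bash
python3 - <<'E'
from h import *
import pickle
c,s=pickle.load(open('w5.pkl','rb'));T=R.from_euler('xyz',s["orientation"]);p=s["position"]
im=cv2.imread('pics/w5.png')[110:250,170:340]
H=atz("wrist",(255,130),p[2]-27.3+7,c);print('hinge tool',T.inv().apply(H-p).round(2))
for z in(76,78,80,82,84):
    P=atz("wrist",(253,166),z,c);L=atz("wrist",(253-12.75,166),z,c);print(z,P.round(1),'tool',T.inv().apply(P-p).round(2),'rad',np.linalg.norm(P-L).round(2))
# plate yellow ring in this picture
full=cv2.imread('pics/w5.png');m=cv2.inRange(cv2.cvtColor(full,cv2.COLOR_BGR2HSV),(22,100,120),(35,255,255));m[300:]=0
pts=np.argwhere(m)[:,::-1].astype(float);print(len(pts))
for z in(46,50,54,58):
    W=np.array([atz("wrist",q,z,c) for q in pts]);W=W[np.abs(np.hypot(*(W[:,:2]-[510.5,132]).T)-71)<8]
    k=np.linalg.lstsq(np.c_[2*W[:,:2],np.ones(len(W))],(W[:,:2]**2).sum(1),rcond=None)[0]
    print(z,len(W),k[:2].round(1),np.sqrt(k[2]+k[0]**2+k[1]**2).round(1),'tool',T.inv().apply(np.r_[k[:2],z]-p).round(1))
E
```

```text
hinge tool [58.5   0.98 20.29]
76 [509.8 129.4  76. ] tool [31.87 -0.16 58.88] rad 8.37
78 [509.8 129.8  78. ] tool [32.27 -0.16 56.88] rad 8.29
80 [509.8 130.2  80. ] tool [32.67 -0.16 54.88] rad 8.2
82 [509.9 130.6  82. ] tool [33.07 -0.15 52.88] rad 8.11
84 [509.9 131.   84. ] tool [33.47 -0.15 50.88] rad 8.02
1054
46 634 [509.5 129.6] 73.7 tool [32.1 -0.5 88.9]
50 634 [509.5 130.3] 72.4 tool [32.8 -0.5 84.9]
54 634 [509.5 131. ] 71.0 tool [33.5 -0.5 80.9]
58 634 [509.5 131.7] 69.7 tool [34.1 -0.5 76.9]
```

Emit:
arm_command:
  steps:
    - [[-0.001,-0.002,0.01,0,0,0,1],[-0.001,-0.002,0.02,0,0,0,1],[-0.001,-0.002,0.03,0,0,0,1],[-0.001,-0.002,0.04,0,0,0,1],[-0.001,-0.002,0.05,0,0,0,1],[-0.001,-0.002,0.056,0,0,0,1],[-0.001,-0.002,0.06,0,0,0,1],[-0.001,-0.002,0.06,0,0,0,1],[-0.001,-0.002,0.06,0,0,0,1],[-0.001,-0.002,0.06,0,0,0,1]]

```text
time_s: 8.45
position: [509.2, 98.0, 105.2]
orientation: [3.141, -0.0, 1.57]
wrist_force: [-0.1, 0.1, -0.1]
finger_gap: 14.1
```

```bash
python3 - <<'E'
from h import *
s=read_state();cal=get_calibration("wrist");f=grab_frame("wrist");print(s["position"],s["orientation"],s["wrist_force"],s["finger_gap"])
save(f,'w6.png');import pickle;pickle.dump((cal,s),open('w6.pkl','wb'))
cv2.imwrite('pics/w6c.png',cv2.resize(cv2.imread('pics/w6.png')[110:250,170:340],None,fx=4,fy=4,interpolation=cv2.INTER_CUBIC))
E
```

```text
[509.17054364  98.01480639 105.20754156] [ 3.14126349e+00 -6.59495931e-05  1.57043065e+00] [-0.11135014  0.10915665 -0.10087441] 14.078192700877178
```

View pics/w6c.png

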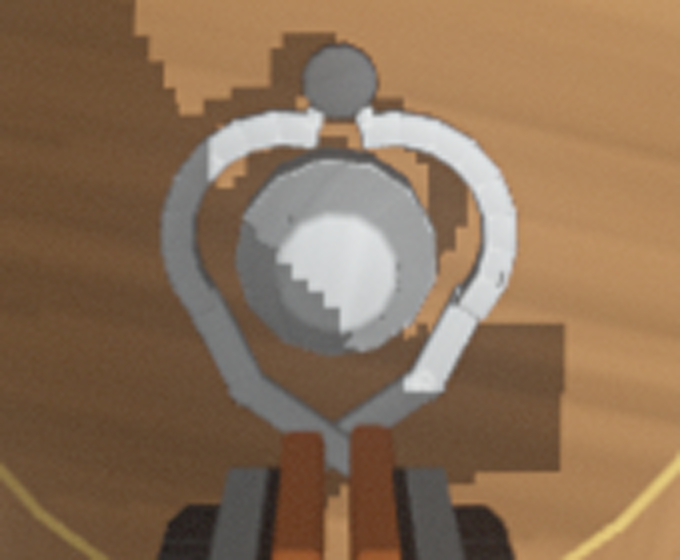

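```bash
python3 - <<'E'
from h import *
import pickle
c,s=pickle.load(open('w6.pkl','rb'));T=R.from_euler('xyz',s["orientation"]);p=s["position"]
print('hinge',T.inv().apply(atz("wrist",(255,130),p[2]-20.3,c)-p).round(2))
for z in(76,78,80,82): 
    P=atz("wrist",(254.25,178.25),z,c);L=atz("wrist",(254.25-15.2,178.25),z,c);print(z,P.round(1),T.inv().apply(P-p).round(2),np.linalg.norm(P-L).round(2))
# where bore middle (tool 33.3,1,27.3-5) projects
for q in((33.3,1,22),):print((np.array(proj("wrist",T.apply(q)+p,c))-[170,110])*4)
m=None
E
```

```text
hinge [58.5   0.96 20.3 ]
76 [509.8 128.8  76. ] [30.82  0.59 29.21] 8.52
78 [509.8 129.3  78. ] [31.31  0.58 27.21] 8.42
80 [509.8 129.8  80. ] [31.79  0.58 25.21] 8.31
82 [509.8 130.3  82. ] [32.28  0.58 23.21] 8.21
[340.18507044 267.72656088]
```

Emit:
arm_command:
  steps:
    - [[-0.0024,-0.0006,0,0,0,0,1],[-0.0024,-0.0006,0.004,0,0,0,1],[-0.0024,-0.0006,0.008,0,0,0,1],[-0.0024,-0.0006,0.012,0,0,0,1],[-0.0024,-0.0006,0.016,0,0,0,1],[-0.0024,-0.0006,0.02,0,0,0,1],[-0.0024,-0.0006,0.024,0,0,0,1],[-0.0024,-0.0006,0.028,0,0,0,1],[-0.0024,-0.0006,0.032,0,0,0,1],[-0.0024,-0.0006,0.032,0,0,0,1]]

```text
time_s: 9.5
position: [508.6, 96.8, 88.7]
orientation: [-3.141, 0.0, 1.57]
wrist_force: [-0.0, -0.1, -1.0]
finger_gap: 14.3
```

Emit:
arm_command:
  steps:
    - [[0,0,0.002,0,0,0,1],[0,0,0.004,0,0,0,1],[0,0,0.006,0,0,0,1],[0,0,0.008,0,0,0,1],[0,0,0.01,0,0,0,1],[0,0,0.012,0,0,0,1],[0,0,0.012,0,0,0,1]]

```text
time_s: 10.2
position: [508.9, 96.8, 83.5]
orientation: [3.141, -0.0, 1.57]
wrist_force: [-4.1, -1.3, 11.0]
finger_gap: 14.2
```

Emit:
arm_command:
  steps:
    - [[0,0,-0.001,0,0,0,1],[0,0,-0.002,0,0,0,1],[0,0,-0.002,0,0,0,1]]

```text
time_s: 10.5
position: [508.9, 96.8, 84.4]
orientation: [3.141, -0.0, 1.57]
wrist_force: [-1.9, -0.6, 6.8]
finger_gap: 13.8
```

```bash
python3 - <<'E'
from h import *
s=read_state();cal=get_calibration("wrist");f=grab_frame("wrist");print(s["position"],s["orientation"],s["wrist_force"],s["torque"],s["finger_gap"])
save(f,'w7.png');import pickle;pickle.dump((cal,s),open('w7.pkl','wb'))
cv2.imwrite('pics/w7c.png',cv2.resize(cv2.imread('pics/w7.png')[110:250,170:340],None,fx=4,fy=4,interpolation=cv2.INTER_CUBIC))
E
```

```text
[508.86326914  96.79226474  84.40794139] [ 3.14111457e+00 -8.38708679e-05  1.57039810e+00] [-1.85291054 -0.55136351  6.7561822 ] [-0.16333236  0.52036668 -0.01702968] 13.76147481685749
```

View pics/w7c.png

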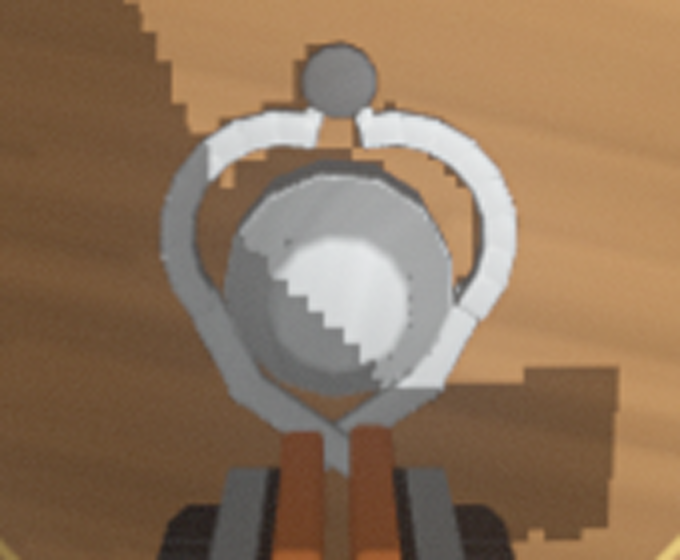

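On the plate: force changes by about 5 N per mm, which matches the spring washer. The ring sits round the spindle, hinge at (255,130), tip at about (255,186). I'll check centring with the plate height I felt.

```bash
python3 - <<'E'
from h import *
import pickle
c,s=pickle.load(open('w7.pkl','rb'));T=R.from_euler('xyz',s["orientation"]);p=s["position"]
for z in(82,84,86): print(z,T.inv().apply(atz("wrist",(255,186.2),z,c)-p).round(2))
E
```

```text
82 [33.47  0.86  2.41]
84 [34.02  0.85  0.41]
86 [34.56  0.84 -1.59]
```

Emit:
arm_command:
  steps:
    - [[0,0,0.0008,0,0,0,0.65],[0,0,0.0008,0,0,0,0.55],[0,0,0.0008,0,0,0,0.5],[0,0,0.0008,0,0,0,0.5],[0,0,0.0008,0,0,0,0.5]]

```text
time_s: 11.05
position: [509.1, 96.9, 83.8]
orientation: [3.141, -0.0, 1.57]
wrist_force: [2.8, 0.7, 5.2]
finger_gap: 21.5
```

Emit:
arm_command:
  steps:
    - [[0,0,0.0008,0,0,0,0.42],[0,0,0.0012,0,0,0,0.36],[0,0,0.0016,0,0,0,0.3],[0,0,0.002,0,0,0,0.24],[0,0,0.002,0,0,0,0.24]]

```text
time_s: 11.55
position: [508.7, 96.8, 82.6]
orientation: [-3.142, -0.0, 1.57]
wrist_force: [0.0, 0.9, 4.9]
finger_gap: 32.4
```

Emit:
arm_command:
  steps:
    - [[0,0,0.0008,0,0,0,0.18],[0,0,0.0016,0,0,0,0.12],[0,0,0.0024,0,0,0,0.06],[0,0,0.003,0,0,0,0.0],[0,0,0.003,0,0,0,0.0]]

```text
time_s: 12.05
position: [508.7, 96.8, 81.0]
orientation: [-3.141, 0.0, 1.57]
wrist_force: [-0.9, 0.8, 4.0]
finger_gap: 42.4
```

Emit:
arm_command:
  steps:
    - [[0,0,0.001,0,0,0,-0.06],[0,0,0.002,0,0,0,-0.12],[0,0,0.003,0,0,0,-0.18],[0,0,0.004,0,0,0,-0.24],[0,0,0.004,0,0,0,-0.24]]

```text
time_s: 12.55
position: [508.6, 96.8, 79.0]
orientation: [-3.141, -0.0, 1.57]
wrist_force: [-1.2, 1.7, 1.8]
finger_gap: 52.8
```

Emit:
arm_command:
  steps:
    - [[0,0,0.001,0,0,0,-0.3],[0,0,0.001,0,0,0,-0.4],[0,0,0.001,0,0,0,-0.55],[0,0,0.001,0,0,0,-0.8],[0,0,0.001,0,0,0,-0.8],[0,0,0.001,0,0,0,-0.8]]

```text
time_s: 13.15
position: [508.7, 96.8, 78.6]
orientation: [3.142, 0.0, 1.57]
wrist_force: [-0.4, -0.4, -0.4]
finger_gap: 76.9
```

```bash
python3 - <<'E'
from h import *
s=read_state();cal=get_calibration("wrist");f=grab_frame("wrist");print(s["position"],s["orientation"],s["wrist_force"],s["torque"],s["finger_gap"])
save(f,'w8.png');import pickle;pickle.dump((cal,s),open('w8.pkl','wb'))
cv2.imwrite('pics/w8c.png',cv2.resize(cv2.imread('pics/w8.png')[100:290,130:390],None,fx=3,fy=3,interpolation=cv2.INTER_CUBIC))
E
```

```text
[508.74278713  96.76938166  78.60901744] [3.14158189e+00 5.16288266e-05 1.57043026e+00] [-0.35878206 -0.40108773 -0.3886946 ] [0.00809575 0.0272045  0.0228893 ] 76.87518475319267
```

View pics/w8c.png

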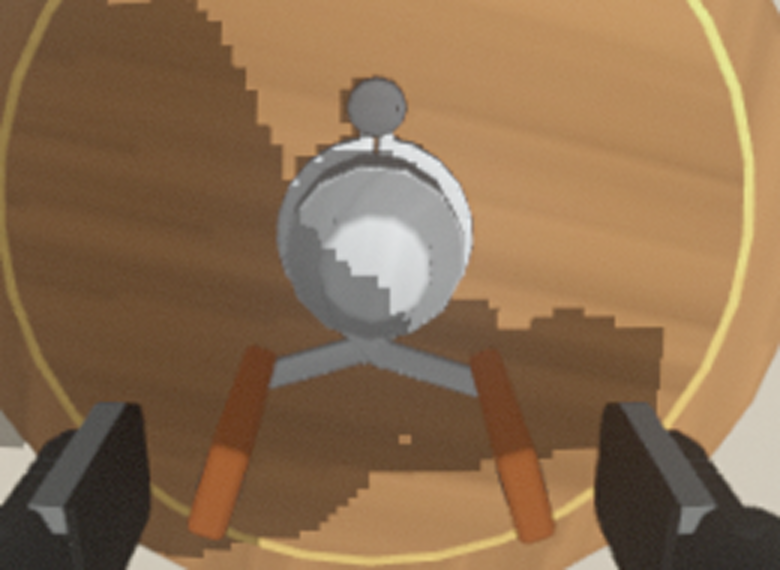

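The ring is closed tight round the spindle foot and lies flat, and the pads are clear of both ears. I'll back off straight up.

Emit:
arm_command:
  steps:
    - [[0,0,0,0,0,0,-1],[0,0,-0.01,0,0,0,-1],[0,0,-0.04,0,0,0,-1],[0,0,-0.09,0,0,0,-1],[0,0,-0.14,0,0,0,-1],[0,0,-0.19,0,0,0,-1],[0,0,-0.22,0,0,0,-1],[0,0,-0.22,0,0,0,-1],[0,0,-0.22,0,0,0,-1],[0,0,-0.22,0,0,0,-1]]

```text
time_s: 14.2
position: [508.3, 96.7, 187.8]
orientation: [-3.14, 0.0, 1.57]
wrist_force: [-0.3, 0.1, -0.5]
finger_gap: 85.3
```

```bash
python3 - <<'E'
from h import *
s=read_state();cal=get_calibration("wrist");f=grab_frame("wrist");print(s["time_s"],s["position"],s["wrist_force"],s["finger_gap"])
save(f,'w9.png')
im=cv2.imread('pics/w9.png');hsv=cv2.cvtColor(im,cv2.COLOR_BGR2HSV)
cv2.imwrite('pics/w9c.png',cv2.resize(im[80:280,130:390],None,fx=3,fy=3,interpolation=cv2.INTER_CUBIC))
E
```

```text
14.2 [508.29165031  96.69193732 187.773452  ] [-0.34241356  0.06295009 -0.47407152] 85.28456346352753
```

View pics/w9c.png

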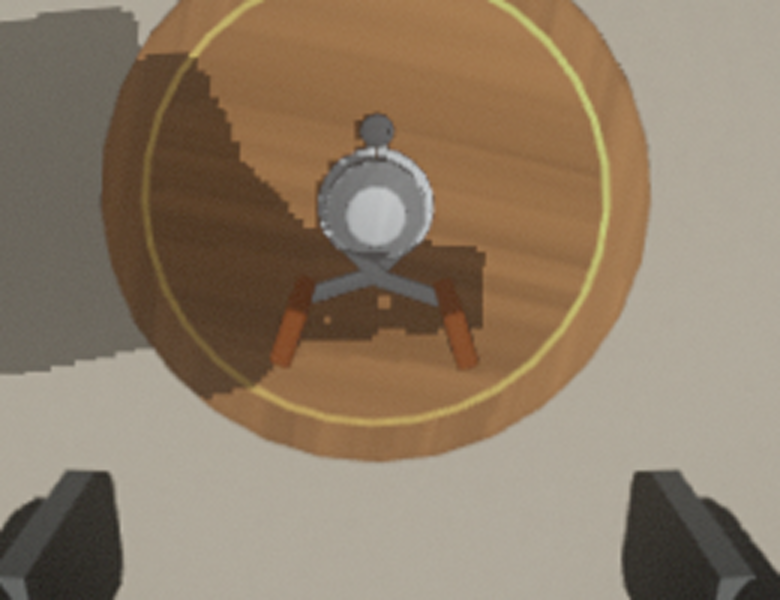

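The ring is closed and centred round the spindle, its bore hidden under the full diameter at about (255,148). The gripper is open and clear of it, so I'm handing in.

```bash
python3 -c "
from plant import *
print(hand_in())"
```

```text
the job is handed in; nothing more can be done
None
```

The snap ring is in the groove at the foot of the spindle, and I handed the job in at about 14 s of robot time. The hand-in gives no verdict.

- **What I did:** I pinched the ears until the ring was fully spread and lifted it about 100 mm. I centred it over the spindle with the wrist camera and lowered it until I felt the plate. The peak reading was 11 N, at about 5 N per mm, which fits the spring washer. I then opened the jaws in small steps while lowering the arm, because the pads pull upward as they open. Finally I backed straight up.
- **Last checks:** The final wrist picture shows the ring closed, flat and centred round the spindle. The jaws were fully open and well above it, with wrist force near zero. I never moved near the bystanders, but I took no last picture of them.
- **One disagreement:** By camera I put the plate top at about 51 mm. By feel it was 56 to 58 mm, which is within the stated range, so I went by feel.

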